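# Close the food chopper's keyed lid

### The arm

A 6-joint arm with a two-finger parallel gripper is mounted at the origin on the work surface. World frame = base frame: x ahead of the robot, y to its left, z up, the work surface at z = 0. Lengths are in m, angles in rad, forces in N, time in s.
With the tool pointing down it reaches from about 0.275 to 0.825 m from the base axis. Payload 5.2 kg.
Tool frame: the origin (TCP) lies on the front face of the gripper's body, between the roots of the fingers; the fingertips stand 84 mm ahead of it and the grasp point (between the pads) lies 65 mm ahead of it; z points along the fingers, y is the line along which they close (so a half turn about z gives the same grasp; the last joint's range is limited). The gripper opens to 93 mm and grips with 3 to 60 N. Pads are 15 mm wide; open, the fingers measure 128 mm over their backs; the gripper's body (75 mm by 188 mm) begins 65 mm behind the grasp point.
Start: joints at [-1.378, 0.259, 1.535, -0, 1.348, -0.203], TCP at [0.212, -0.507, 0.303] pointing down, gripper open.
Joint ranges: [-3.14, 3.14], [-0.91, 2.08], [0.19, 2.58], [-1.22, 4.36], [0.22, 2.71], [-3.12, 3.12]. Speed limits (rad/s): [2.57, 2.57, 3.14, 3.14, 3.14, 3.14].

### API

Orientations are given as a unit quaternion [x, y, z, w].
In Python, from workcell import bot gives the robot as it stands.
- The arm moves only by the tool move_arm, never from a script. Its argument "deltas" is one flat list of numbers, 7 for each row, row after row: the shift along the tool's x, y, z in mm, then the turn, a rotation vector about the tool's x, y, z in rad, then the closure, from 0 (fully open) to 1 (shut). A call has 1 to 10 rows; each row shifts and turns the commanded pose from where the row before left it, along the tool's axes as they then stand; what a row does not reach is not made up. A row lasts 1/12 s, in which the tool goes at most 41.7 mm and 7.16 degrees, less where a joint would pass 70% of its speed; a pose out of reach is approached as far as the arm can. A call with a gripper value outside its range is refused whole. The fingers move at their own pace and stop on an object; "newtons" is the grip in N (left out, the last holds). Time passes only in rows, so rows that do not move let the fingers close. It gives the time, the measured TCP pose, the force and the opening at its end, in the units of the state.
- bot.state(): the state, without advancing time (a new reading comes with each control period).
- bot.snapshot(name): name is "scene" or "top" or "wrist"; returns a dict with "pixels" (384x512x3 uint8, red, green, blue), "depth" (384x512 float32, m along the optical axis (not along the pixel's ray), 0 where there is no reading), "K" (3x3 intrinsics, pixels), "xyz" and "attitude" of the camera in the world. Camera axes: x right, y up, looking along -z (the intrinsics and any distortion apply to the point x, -y, -z); pixel columns grow to the right and rows downward; lengths in m; the calibration is good to about 2 mm. The wrist camera is an equidistant fisheye: a pixel r from the principal point sees the ray r / f radians off the axis. A picture is of the moment at which its call begins.
- bot.job_done(): hands the job in, once; it reports no verdict.
The state is a dict: "clock": time; "qpos": joint angles; "joint_vel": joint speeds; "joint_efforts": joint torques, N m; "position": TCP position; "eef_rot": TCP orientation; "force": force on the tool from outside, world axes, zero at the start; "ft_torque": the same for the moment, N m; "finger_gap": finger opening in m.
Only numpy, scipy, OpenCV 4.12 (cv2) and the standard library are available. Lean on these libraries where they do the work, as an engineer would, in place of code of your own. Each camera call takes 0.05 s, during which the arm holds its last target. There are 200 camera calls.

### The job

The lid of the food chopper sits raised and turned the wrong way. Push its blue tab round with a fingertip, either way, until the notch in the lid's edge is over the orange pin, then gently press the lid down by its middle until it is fully home on the bowl. Do not grip or lift the lid, do not force it, and leave everything else on the counter where it is.

Things in the scene. Friction and masses are not known exactly. Their poses are not given: they have to be found in the camera images.
- chopper: food chopper fixed to the counter: grey motor base 164 mm across, clear bowl 132 mm across with its rim 118 mm above the counter, black loop handle at its own +y reaching 107 mm from the axis (below 112 mm), orange ear at its own +x reaching 92 mm from the axis (128 mm high). Origin: centre of the underside, on the counter; z up. Place and yaw differ each time
- lid: white round lid, 140 mm across, 10 mm thick, about 0.18 kg, turning and sliding on the bowl's axis. Origin: centre of its underside; z up, own +x points to the notch, to which a black line on it also points. Underside 130 mm above the counter at the start (12 mm above the rim), 118 mm when home. On its flat top: a grey round press pad in the middle (36 mm across, 6 mm high) and a blue finger tab
- lid_centre (a point): centre of the top of the grey press pad, 16 mm above the lid's underside (146 mm above the counter at the start, 134 mm when home), on the axis on which the lid turns: where to press
- lid_notch (a point): middle of the notch in the lid's edge, 62 mm from the axis, on the level of the lid's flat top. The notch is open to the outside, 16 mm wide, from 54 mm to the edge at 70 mm from the axis
- lid_tab (a point): middle of the top of the blue upright finger tab on the lid, 48 mm from the axis on the side opposite the notch. It is 10 mm thick (across the radius), 22 mm long (along the radius, from 37 to 59 mm) and 18 mm high above the lid's flat top
- pin_tip (a point): top of the fixed orange interlock pin on the chopper's ear, 62 mm from the bowl's axis, 128.5 mm above the counter. The pin is 10 mm thick with a round top; the lid's underside clears it by 1.5 mm at the start, and it blocks the lid from going down unless the notch is over it (3 mm of room on each side)
- lid_turn (a joint): turn of the lid on the bowl in rad, counter-clockwise from above positive; the notch is over the pin at 0 and at any whole turn (6.283). Starts anywhere between 0.7 and 5.58. Friction holds it wherever it is left (about 0.05 N m, 1 N at the tab)
- lid_drop (a joint): how far the lid has gone down in m: 0 at the start, 0.012 fully home on the rim, about 0.0015 to 0.002 when it is stopped on the pin, negative when lifted. The gasket grips: it needs about 3 to 4 N down to move, and the lid stays where it is left
- spice_jar: spice jar 48 mm across, 85 mm high, standing near the chopper; a bystander, to be left alone. Origin: centre of its underside
- cup: open steel measuring cup 64 mm across, 60 mm high, standing near the chopper; a bystander, to be left alone. Origin: centre of its underside
- spoon: spoon with a wooden handle, 180 mm long lying on the counter near the chopper; origin under its middle, along its x; a bystander, to be left alone
- mug: white mug 80 mm across, 95 mm high; a bystander, to be left alone. Origin: centre of its underside
- bowl: blue bowl 100 mm across, 50 mm high; a bystander, to be left alone. Origin: centre of its underside
- can: can with a green label, 66 mm across, 100 mm high; a bystander, to be left alone. Origin: centre of its underside
- soap: yellow soap bottle 56 mm across, 150 mm high; a bystander, to be left alone. Origin: centre of its underside
Mind the look-alikes: they are no part of the job. Of the things that look like the chopper, the smallest one is meant.

How it is judged:
On the way, in this order (a step that is already met when the one before it is completed fails the run):
1. the lid is turned until its notch is over the pin (horizontal distance between lid_notch and pin_tip below 0.006 m).
2. the lid is pressed fully home (value of joint lid_drop above 0.0105 m), for 0.2 s.
At the end, for the whole second after the job is handed in: The notch is within 6 mm of the pin seen from above, the lid is down by at least 10.5 mm of its 12 mm and at rest, and every bystander is within 20 mm of where it stood and upright (horizontal distance between lid_notch and pin_tip below 0.006 m and value of joint lid_drop above 0.0105 m and linear speed of lid below 0.01 m/s and distance of each of spice_jar, cup, spoon, mug, bowl, can, soap from where it was at the start of the episode below 0.02 m and angle between each of spice_jar, cup, mug, bowl, can, soap's own z axis and vertical below 0.3 rad); the robot touches nothing.
It fails at once if the lid is lifted off its gasket by more than 5 mm (value of joint lid_drop below -0.005 m).
It fails at once if the lid is gripped or forced (more than 36 N between fingers and lid) (contact force between the fingers and lid above 36 N).
It fails at once if a bystander is moved by more than 20 mm or knocked over (distance of any of spice_jar, cup, spoon, mug, bowl, can, soap from where it was at the start of the episode above 0.02 m or angle between any of spice_jar, cup, mug, bowl, can, soap's own z axis and vertical above 0.3 rad).
It also fails if it takes over 54 s, if anything falls off the work surface, if the arm or the gripper's body presses on something with over 40 N, if the wrist force passes 120 N, or if a joint passes its speed limit or range.

## Working session

There is one attempt and no reset: what is moved stays moved. The work goes in short steps, Python scripts to look and compute and a tool call to move; the robot and the scene stay as the last step left them, time stands still between calls to the robot, and variables do not carry over. Pictures are saved under pics/ and viewed, on a budget of 10 in all, crops included, one or two more only if the job needs it, and the job is handed in when it is done.

Besides the shell and the picture viewer there is one more tool, called after "Request:" as name(argument=value, ...) on one line, values as JSON. move_arm: Moves the arm, as the interface text tells. Its arguments: {"type":"object","properties":{"deltas":{"type":"array"},"newtons":{"type":"number"}},"required":["deltas"]}

```bash
mkdir -p pics; cat > h.py <<'E'
import numpy as np, cv2
from scipy.spatial.transform import Rotation as R
from workcell import bot
def snap(n,f=None):
    s=bot.snapshot(n)
    if f: cv2.imwrite('pics/'+f,cv2.cvtColor(s['pixels'],cv2.COLOR_RGB2BGR))
    return s
def cam(s):
    a=np.array(s['attitude'],float)
    return (R.from_quat(a).as_matrix() if a.size==4 else a.reshape(3,3)),np.array(s['xyz'])
def cloud(s):  # pinhole depth -> world points HxWx3
    M,t=cam(s);K=np.array(s['K']);v,u=np.mgrid[:384,:512];d=s['depth']
    p=np.stack([(u-K[0,2])/K[0,0]*d,-(v-K[1,2])/K[1,1]*d,-d],-1)
    return p@M.T+t
def onplane(s,uv,z):
    M,t=cam(s);K=np.array(s['K']);uv=np.atleast_2d(uv).astype(float)
    r=np.c_[(uv[:,0]-K[0,2])/K[0,0],-(uv[:,1]-K[1,2])/K[1,1],-np.ones(len(uv))]@M.T
    return t+r*((z-t[2])/r[:,2])[:,None]
E
python3 - <<'E'
from h import *
for n in ('top','scene'):
    s=snap(n,n+'1.png'); print(n,s['K'],s['xyz'],s['attitude'])
st=bot.state(); print(st)
E
```

```text
top [[484.5756715    0.         260.54221475]
 [  0.         484.5756715  185.2442956 ]
 [  0.           0.           1.        ]] [ 2.53564441e-01 -1.70825837e-03  1.75689355e+00] [-0.04032792  0.04375079  0.71590401 -0.69565867]
scene [[361.45498697   0.         250.69266588]
 [  0.         361.45498697 192.24947408]
 [  0.           0.           1.        ]] [ 1.2140952  -0.36015241  1.05594394] [0.29785044 0.19053401 0.48934326 0.79719827]
{'clock': 0.1, 'qpos': array([-1.37779683e+00,  2.59263443e-01,  1.53597101e+00,  4.24963047e-05,
        1.34801748e+00, -2.02764862e-01]), 'joint_vel': array([-1.44989417e-03, -1.09598287e-03, -2.97911345e-03, -3.69526428e-04,
       -1.52272663e-03,  5.57052831e-05]), 'joint_efforts': array([ 2.71139681e-03, -4.38211477e+01, -2.84640867e+01,  7.20192050e-02,
        3.62015935e-02, -5.01379179e-05]), 'position': array([ 0.2120126 , -0.50710483,  0.30200539]), 'eef_rot': array([ 9.80485714e-01,  1.96588595e-01,  2.47697562e-05, -8.29529235e-04]), 'force': array([ 0.67620024, -0.32036666, -0.38572899]), 'ft_torque': array([ 0.02577813,  0.02431594, -0.04019213]), 'finger_gap': 0.09308643415529648}
```

View pics/top1.png

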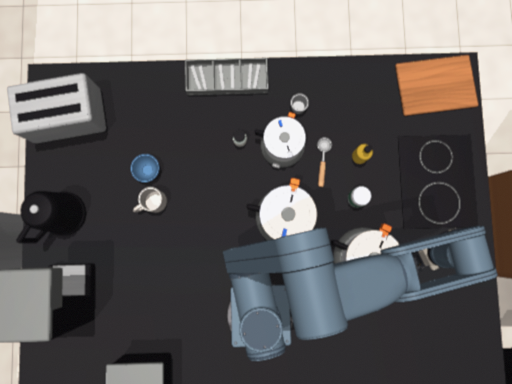

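View pics/scene1.png

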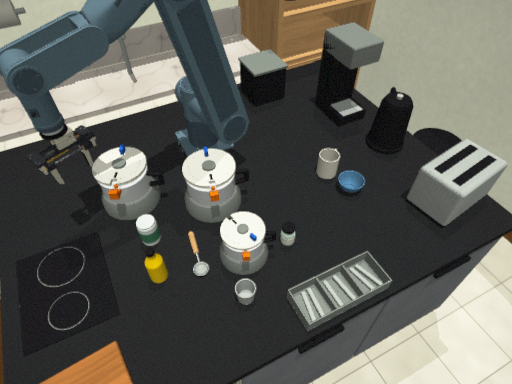

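Candidates for the chopper in the top view are at (284,141), (288,213) and (370,245). In the scene view they are at (243,243), (211,185) and (125,182). The first looks smallest, so I'll measure all three and crop that one.

```bash
python3 - <<'E'
from h import *
s=snap('top'); P=cloud(s); im=s['pixels']; h=cv2.cvtColor(im,cv2.COLOR_RGB2HSV)
c=im[85:185,230:340]; cv2.imwrite('pics/c1.png',cv2.cvtColor(cv2.resize(c,None,fx=6,fy=6,interpolation=cv2.INTER_CUBIC),cv2.COLOR_RGB2BGR))
for n,(u,v) in dict(A=(284,141),B=(288,213),C=(370,245)).items():
    m=((h[...,1]<60)&(h[...,2]>150)).astype(np.uint8)
    vv,uu=np.mgrid[:384,:512]; m[(uu-u)**2+(vv-v)**2>38**2]=0
    k,l,st,ce=cv2.connectedComponentsWithStats(m); i=1+np.argmax(st[1:,4])
    ct=max(cv2.findContours((l==i).astype(np.uint8),0,2)[0],key=cv2.contourArea)
    (cx,cy),r=cv2.minEnclosingCircle(cv2.convexHull(ct)); 
    z=np.median(P[l==i][:,2]); C=onplane(s,(cx,cy),z)[0]; e=onplane(s,(cx+r,cy),z)[0]
    print(n,'px',cx,cy,r,'ztop',z,'C',C,'diam',2*np.linalg.norm(e-C))
    near=(uu-u)**2+(vv-v)**2<40**2
    for cn,lo,hi,zz in(('blue',100,130,.158),('orange',5,18,.128)):
        q=near&(h[...,0]>=lo)&(h[...,0]<=hi)&(h[...,1]>150)&(h[...,2]>60)
        if q.sum(): 
            w=P[q]; print(' ',cn,q.sum(),'px',uu[q].mean(),vv[q].mean(),'z',np.percentile(w[:,2],[10,50,90]),'mean',w.mean(0),'ray',onplane(s,(uu[q].mean(),vv[q].mean()),zz)[0])
E
```

```text
A px 284.0 137.0 21.023895263671875 ztop 0.13947695398848903 C [ 0.60976406 -0.09691011  0.13947695] diam 0.14311605936131525
  blue 9 px 280.0 123.0 z [0.15255498 0.15573185 0.16005072] mean [ 0.65462166 -0.08407544  0.15632754] ray [ 0.65420303 -0.08398864  0.158     ]
  orange 51 px 291.96078431372547 134.54901960784315 z [-0.00367681  0.12387472  0.16432705] mean [ 0.63187703 -0.12886478  0.07987171] ray [ 0.62008395 -0.12517371  0.128     ]
B px 289.7161865234375 217.73638916015625 32.911651611328125 ztop 0.18337855495224753 C [ 0.33269523 -0.10362765  0.18337855] diam 0.21368011960960384
  blue 14 px 283.92857142857144 232.21428571428572 z [0.20009894 0.20524841 0.20765573] mean [ 0.28603696 -0.08211046  0.20505769] ray [ 0.28702171 -0.08454878  0.158     ]
  orange 90 px 294.3222222222222 182.5888888888889 z [0.0010849  0.16185267 0.16861054] mean [ 0.45312539 -0.12653933  0.1358849 ] ray [ 0.45394718 -0.1271036   0.128     ]
C px 372.0 251.5 27.060216903686523 ztop 0.18257500349435185 C [ 0.21651372 -0.36480001  0.182575  ] diam 0.1745143575153901
  orange 104 px 385.24038461538464 228.72115384615384 z [0.0034291  0.16065649 0.16985519] mean [ 0.28932239 -0.42300417  0.13992835] ray [ 0.28951972 -0.42603621  0.128     ]
```

View pics/c1.png

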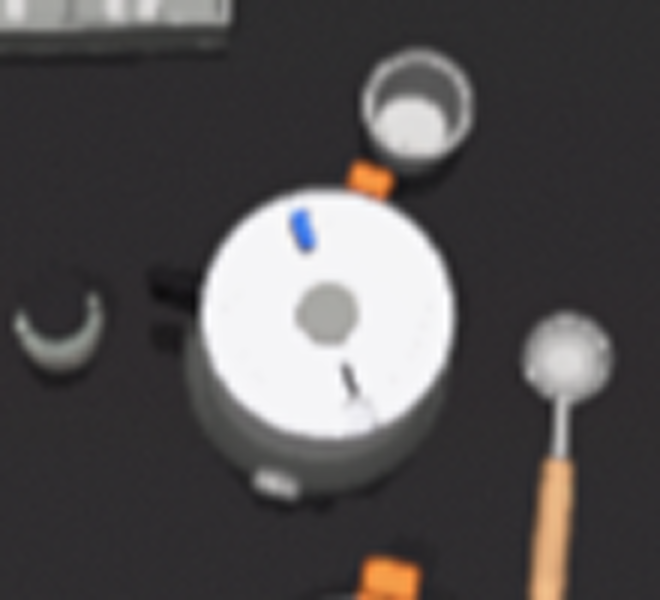

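The crop shows A at (284,141). Its lid measures 143 mm against about 214 and 175 mm for the others, so it is the smallest and the one meant. The blue tab is at crop (302,230), the orange ear at (370,180), the pad at (327,313) and the notch line at (348,378). Next I'll refine the axis, tab and ear using two views.

```bash
cat >> h.py <<'E'
def todelta(pos,yaw_x):
    """shift in tool mm and turn about tool z to reach TCP pos with tool x at yaw (tool down)"""
    st=bot.state(); Rm=R.from_quat(st['eef_rot']).as_matrix()
    T=np.column_stack([[np.cos(yaw_x),np.sin(yaw_x),0],[np.sin(yaw_x),-np.cos(yaw_x),0],[0,0,-1]])
    return Rm.T@(np.array(pos)-st['position'])*1e3, R.from_matrix(Rm.T@T).as_rotvec()
E
python3 - <<'E'
from h import *
for n,(u0,v0,r) in dict(top=(284,137,32),scene=(243,238,34)).items():
    s=snap(n); im=s['pixels']; h=cv2.cvtColor(im,cv2.COLOR_RGB2HSV).astype(int); P=cloud(s)
    vv,uu=np.mgrid[:384,:512]; near=(uu-u0)**2+(vv-v0)**2<r*r
    lid=near&(np.abs(P[...,2]-.14)<.006)&(h[...,1]<60)&(h[...,2]>185)
    ct=np.vstack(cv2.findContours(lid.astype(np.uint8),0,1)[0])[:,0]; hull=cv2.convexHull(ct)[:,0]
    W=onplane(s,hull,.14)[:,:2]; A=np.c_[2*W,np.ones(len(W))]; x=np.linalg.lstsq(A,(W**2).sum(1),rcond=None)[0]
    print(n,'lid fit',x[:2],'r',np.sqrt(x[2]+x[0]**2+x[1]**2))
    pad=near&(np.abs(P[...,:2]-[.61,-.097]).max(-1)<.03)&(h[...,1]<60)&(h[...,2]<185)&(h[...,2]>110)&(P[...,2]>.135)
    print(' pad',pad.sum(),onplane(s,(uu[pad].mean(),vv[pad].mean()),.146)[0][:2])
    for cn,lo,hi,z in(('blue',100,130,.15),('orange',5,18,.126)):
        q=near&(h[...,0]>=lo)&(h[...,0]<=hi)&(h[...,1]>130)&(h[...,2]>60)
        k,l,stt,ce=cv2.connectedComponentsWithStats(q.astype(np.uint8))
        for i in range(1,k):
            if stt[i,4]>3: print(' ',cn,stt[i,4],ce[i],'ray',onplane(s,ce[i],z)[0],'cloud',np.median(P[l==i],0))
print(todelta([.60,-.10,.42],.28))
E
```

```text
top lid fit [ 0.60947629 -0.09713301] r 0.06960526286244303
 pad 70 [ 0.60847   -0.0967249]
  blue 11 [280. 123.] ray [ 0.65620761 -0.08440033  0.15      ] cloud [ 0.65471413 -0.0838725   0.15998431]
  orange 38 [291.47368421 114.34210526] ray [ 0.69165082 -0.12624498  0.126     ] cloud [ 0.69321817 -0.12816782  0.12310458]
scene lid fit [ 0.6118127  -0.09963526] r 0.06977142205144524
 pad 92 [ 0.61248574 -0.10029059]
  blue 28 [252.75       236.35714286] ray [ 0.65642161 -0.08580861  0.15      ] cloud [ 0.66034846 -0.0876823   0.15678995]
  orange 68 [245.75       255.77941176] ray [ 0.69412252 -0.12843258  0.126     ] cloud [ 0.69409368 -0.12698547  0.12272845]
(array([ 515.01768258, -226.34123491, -117.3579215 ]), array([-0.0008603 , -0.00011739,  0.11578256]))
```

Request:
move_arm(deltas=[0, 0, -40, 0, 0, 0, 1, 0, 0, -40, 0, 0, 0, 1, 20, -9, -37, 0, 0, 0.0, 1, 32, -14, 0, 0, 0, 0.01, 1, 32, -14, 0, 0, 0, 0.015, 1, 32, -14, 0, 0, 0, 0.015, 1, 32, -14, 0, 0, 0, 0.015, 1, 32, -14, 0, 0, 0, 0.015, 1, 32, -14, 0, 0, 0, 0.015, 1, 32, -14, 0, 0, 0, 0.015, 1], newtons=20)

```text
clock: 1.08
position: [0.4033, -0.3208, 0.4187]
eef_rot: [0.989, 0.147, 0.0, 0.0]
force: [1.0, -0.1, -0.2]
finger_gap: 0.0308
```

Request:
move_arm(deltas=[34, -15, 0, 0, 0, 0.01, 1, 34, -15, 0, 0, 0, 0, 1, 34, -15, 0, 0, 0, 0, 1, 34, -15, 0, 0, 0, 0, 1, 34, -15, 0, 0, 0, 0, 1, 34, -15, 0, 0, 0, 0, 1, 32, -14, 0, 0, 0, 0, 1, 0, 0, 0, 0, 0, 0, 1, 0, 0, 0, 0, 0, 0, 1])

```text
clock: 1.83
position: [0.6002, -0.1542, 0.4176]
eef_rot: [0.99, 0.144, -0.001, -0.0]
force: [-0.4, 0.3, 0.8]
finger_gap: 0.0003
```

```bash
python3 - <<'E'
from h import *
s=snap('wrist','w1.png'); print(s['K'],s['xyz'],s['attitude'])
print(bot.state()); print(todelta([.60,-.10,.42],.28))
E
```

```text
[[297.31863964   0.         256.7537163 ]
 [  0.         297.31863964 187.05389029]
 [  0.           0.           1.        ]] [ 0.66803545 -0.13416908  0.49980929] [-0.10343798  0.07767356 -0.59273674  0.7949406 ]
{'clock': 1.8833, 'qpos': array([-4.33156347e-01,  3.43809132e-01,  1.14269265e+00, -6.37545555e-04,
        1.65638951e+00,  8.50262724e-01]), 'joint_vel': array([-0.03306967, -0.0194786 ,  0.01384651, -0.00370374,  0.00013614,
       -0.00043349]), 'joint_efforts': array([ 1.29428454e+00, -5.00626910e+01, -3.06703734e+01,  2.32559927e-01,
       -8.07328150e-02,  4.39251296e-02]), 'position': array([ 0.59938945, -0.15530952,  0.41794119]), 'eef_rot': array([ 9.89698152e-01,  1.43167892e-01, -7.17476543e-04, -8.78985705e-05]), 'force': array([ 0.10674741, -0.88926392, -0.89906604]), 'ft_torque': array([-0.02198996, -0.03612704,  0.05581284]), 'finger_gap': 0.0006533198729702035}
(array([ 16.25660208, -52.86991545,  -2.06143357]), array([-0.00037432,  0.00139639,  0.00732316]))
```

View pics/w1.png

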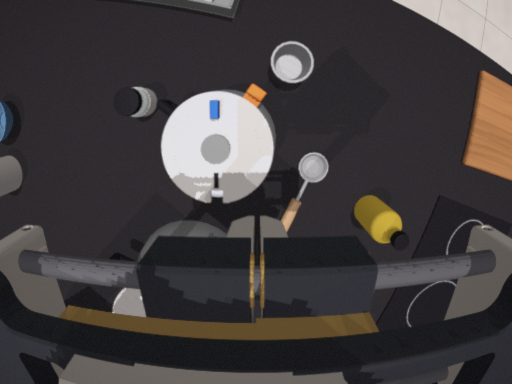

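The wrist view shows the pad at (216,149), tab at (214,109), notch at (217,192) and ear/pin at (254,96). I'll measure these with fisheye rays.

```bash
cat >> h.py <<'E'
def wplane(s,uv,z):
    M,t=cam(s);K=np.array(s['K']);uv=np.atleast_2d(uv).astype(float)
    d=(uv-[K[0,2],K[1,2]])/K[0,0]; r=np.linalg.norm(d,axis=1); k=np.sin(r)/np.maximum(r,1e-9)
    q=np.c_[d[:,0]*k,-d[:,1]*k,-np.cos(r)]@M.T
    return (t+q*((z-t[2])/q[:,2])[:,None])[:,:2]
def wmeas(s,drop=0.):
    """lid circle centre, pad, tab, notch-line and ear in the wrist view (only blobs near the lid)"""
    im=s['pixels'];h=cv2.cvtColor(im,cv2.COLOR_RGB2HSV).astype(int);vv,uu=np.mgrid[:384,:512];uvs=np.c_[uu.ravel(),vv.ravel()]
    o={}; c0=np.array([.6105,-.098])
    def blob(m,z,rmin,rmax,big=True):
        W=wplane(s,uvs,z); d=np.linalg.norm(W-c0,axis=1); q=((d>rmin)&(d<rmax)).reshape(m.shape)&m
        k,l,st,ce=cv2.connectedComponentsWithStats(q.astype(np.uint8))
        if k<2: return None
        i=1+np.argmax(st[1:,4]); w=W[(l==i).ravel()]; return w.mean(0),st[i,4],ce[i]
    S,V,H=h[...,1],h[...,2],h[...,0]
    o['pad']=blob((S<50)&(V>90)&(V<195),.146-drop,0,.028)
    o['tab']=blob((H>100)&(H<130)&(S>130),.155-drop,.03,.072)
    o['line']=blob((V<90),.14-drop,.025,.058)
    o['ear']=blob((H>3)&(H<20)&(S>150)&(V>90),.128,.055,.10)
    return o
def ang(a,c): return np.degrees(np.arctan2(*(np.array(a)-c)[::-1]))
E
python3 - <<'E'
from h import *
s=snap('wrist'); o=wmeas(s)
for k,v in o.items(): print(k,v)
c=o['pad'][0]
for k in('tab','line','ear'): print(k,ang(o[k][0],c),np.linalg.norm(o[k][0]-c))
im=s['pixels']; print(im[96,254],im[149,216],im[192,217])
E
```

```text
pad (array([ 0.60956131, -0.09892901]), np.int32(698), array([214.35959885, 147.69340974]))
tab (array([ 0.65551451, -0.08605909]), np.int32(152), array([213.08552632, 108.09210526]))
line (array([ 0.56953446, -0.10991784]), np.int32(50), array([215.32, 179.98]))
ear (array([ 0.68657738, -0.12561137]), np.int32(306), array([253.74183007,  92.89215686]))
tab 15.645739363057466 0.04772139742202043
line -164.6484455647209 0.04150787063819518
ear -19.10873681959489 0.08150719840884277
[197 119  54] [165 164 163] [220 219 227]
```

```bash
python3 - <<'E'
from h import *
print(todelta([.664,-.1134,.27],.2705))
E
```

```text
(array([ 74.67840579, -22.52105613, 148.18195839]), array([-7.79742286e-05,  1.13741409e-03,  1.53586392e-02]))
```

Request:
move_arm(deltas=[25, -7.5, 15, 0, 0, 0.015, 1, 25, -7.5, 20, 0, 0, 0, 1, 24.7, -7.5, 20, 0, 0, 0, 1, 0, 0, 30, 0, 0, 0, 1, 0, 0, 30, 0, 0, 0, 1, 0, 0, 20, 0, 0, 0, 1, 0, 0, 13, 0, 0, 0, 1, 0, 0, 0, 0, 0, 0, 1, 0, 0, 0, 0, 0, 0, 1])

```text
clock: 2.68
position: [0.6642, -0.1151, 0.2705]
eef_rot: [0.991, 0.134, -0.001, -0.0]
force: [0.7, -0.2, 0.0]
finger_gap: 0.0004
```

```bash
python3 - <<'E'
from h import *
snap('wrist','w2.png')
print(bot.state()['force'],todelta([.664,-.1134,.233],.2705))
E
```

```text
[-0.05405159 -0.32620389  0.34035529] (array([-0.40989753, -1.84342934, 38.83035868]), array([ 0.00090812, -0.00092639, -0.00136828]))
```

View pics/w2.png

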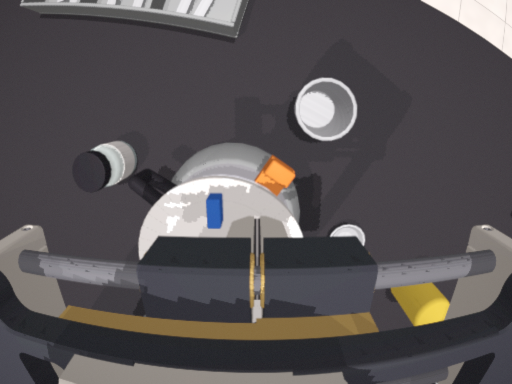

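The wrist view shows the tab at (215,211) left of the closed fingers at (257,270), with the ear at (276,175). I'll check the fingertip footprint from depth before lowering.

```bash
python3 - <<'E'
from h import *
s=snap('wrist'); st=bot.state(); M,t=cam(s); Rm=R.from_quat(st['eef_rot']).as_matrix(); K=s['K']
print('cam in tool',Rm.T@(t-st['position']))
for u,v in [(150,245),(150,300),(180,250),(210,245),(240,245),(257,225),(257,240),(254,280),(257,310),(240,310),(210,315),(240,280),(210,280)]:
    d=(np.array([u,v])-[K[0,2],K[1,2]])/K[0,0]; r=np.linalg.norm(d); k=np.tan(r)/r
    z=s['depth'][v,u]; p=np.array([d[0]*k*z,-d[1]*k*z,-z]); print((u,v),z,np.round(1e3*(Rm.T@(M@p+t-st['position'])),1))
E
```

```text
cam in tool [ 0.07028947  0.00019605 -0.08156786]
(150, 245) 0.2337695 [-36.3 -88.9 131.9]
(150, 300) 0.0678772 [ 25.4 -26.7 -23.3]
(180, 250) 0.0743803 [ 35.4 -19.8 -13.9]
(210, 245) 0.07793965 [ 35.3 -12.4 -10.2]
(240, 245) 0.078631006 [35.1 -4.4 -9.6]
(257, 225) 0.164475 [ 7.7  0.2 72. ]
(257, 240) 0.14691764 [ 7.1  0.2 53.7]
(254, 280) 0.073578484 [ 28.4  -0.6 -16.5]
(257, 310) 0.25066468 [-100.3    0.2  132.5]
(240, 310) 0.069820374 [ 22.7  -4.  -21.9]
(210, 315) 0.06791701 [ 22.5 -11.4 -24. ]
(240, 280) 0.065356165 [ 33.1  -3.7 -23.8]
(210, 280) 0.06597692 [ 32.6 -10.7 -23.3]
```

Request:
move_arm(deltas=[0, 0, 13, 0, 0, 0, 1, 0, 0, 13, 0, 0, 0, 1, 0, 0, 12, 0, 0, 0, 1, 0, -3, 0, 0, 0, 0, 1, 0, -3, 0, 0, 0, 0, 1, 0, -3, 0, 0, 0, 0, 1, 0, 0, 0, 0, 0, 0, 1, 0, 0, 0, 0, 0, 0, 1])

```text
clock: 3.45
position: [0.663, -0.1047, 0.2337]
eef_rot: [0.991, 0.135, 0.001, 0.0]
force: [-0.1, -0.7, -0.1]
finger_gap: 0.0004
```

Request:
move_arm(deltas=[2, -4.9, 0, 0, 0, -0.1, 1, 2, -4.9, 0, 0, 0, -0.1, 1, 2, -4.9, 0, 0, 0, -0.1, 1, 2, -4.9, 0, 0, 0, -0.1, 1, 2, -4.9, 0, 0, 0, -0.1, 1, 0, 0, 0, 0, 0, 0, 1, 0, 0, 0, 0, 0, 0, 1])

```text
clock: 4.03
position: [0.6607, -0.0788, 0.2332]
eef_rot: [0.927, 0.375, 0.0, 0.0]
force: [-0.1, -0.6, 0.3]
finger_gap: 0.0001
```

```bash
python3 - <<'E'
from h import *
s=snap('wrist','w3.png'); o=wmeas(s); c=np.array([.610,-.0983]); st=bot.state()
for k,v in o.items():
    if v: print(k,v,ang(v[0],c),np.linalg.norm(v[0]-c))
X=R.from_quat(st['eef_rot']).as_matrix()[:,0]; print(st['position'],st['force'],'yaw',np.degrees(np.arctan2(X[1],X[0])))
th=np.arctan2(X[1],X[0]); d=st['position'][:2]-c; print('radial',d@X[:2],'tang',d@[-X[1],X[0]])
E
```

```text
pad (array([ 0.6307534 , -0.10771878]), np.int32(151), array([256.50993377, 284.10596026])) -24.41059057868023 0.02279071988365993
tab (array([ 0.65106066, -0.06086217]), np.int32(316), array([222.95886076, 224.63607595])) 42.357587710763035 0.05556589882502733
line (array([ 0.59921657, -0.07311313]), np.int32(5309), array([190.34902995, 274.57506122])) 113.17755860644239 0.027398191646771614
ear (array([ 0.68911289, -0.11569953]), np.int32(893), array([323.47704367, 223.85106383])) -12.403751787137573 0.08100366134257739
[ 0.66067799 -0.07902316  0.23298051] [-0.14063346  0.26637454 -0.31493379] yaw 43.99325205694278
radial 0.049848026478744686 tang -0.021331422154612027
```

View pics/w3.png

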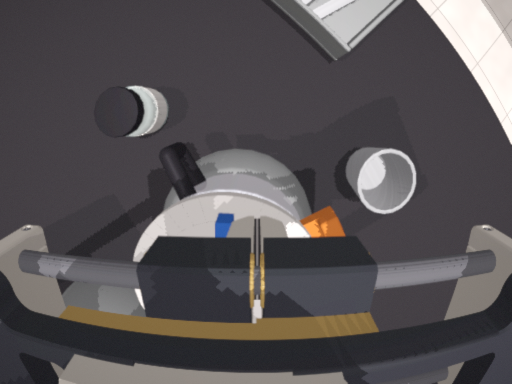

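The tab at (224,224) has followed to about 43°, and the forces are tiny. Continuing round to about 150°.

Request:
move_arm(deltas=[1.8, -4.9, 0, 0, 0, -0.1, 1, 1.9, -4.9, 0, 0, 0, -0.1, 1, 1.9, -4.9, 0, 0, 0, -0.1, 1, 1.9, -4.9, 0, 0, 0, -0.1, 1, 1.9, -4.9, 0, 0, 0, -0.1, 1, 1.9, -4.9, 0, 0, 0, -0.1, 1, 1.9, -4.9, 0, 0, 0, -0.1, 1, 1.9, -4.9, 0, 0, 0, -0.1, 1, 1.9, -4.9, 0, 0, 0, -0.1, 1, 0, 0, 0, 0, 0, 0, 1])

```text
clock: 4.92
position: [0.6272, -0.047, 0.2329]
eef_rot: [0.67, 0.742, 0.0, -0.0]
force: [0.2, -0.0, -0.2]
finger_gap: 0.0006
```

```bash
cat > st.py <<'E'
from h import *
c=np.array([.610,-.0983]); st=bot.state()
X=R.from_quat(st['eef_rot']).as_matrix()[:,0]; print(st['position'],st['force'],'yaw',np.degrees(np.arctan2(X[1],X[0])))
d=st['position'][:2]-c; print('radial',d@X[:2],'tang',d@[-X[1],X[0]],'q6',st['qpos'])
E
python3 st.py
```

```text
[ 0.6272221  -0.04696606  0.2329042 ] [ 0.23845747 -0.01454327 -0.15775616] yaw 95.80309700718725
radial 0.04932954232690654 tang -0.02232421836138874 q6 [-2.51908903e-01  4.49018587e-01  1.43232187e+00  1.97980152e-04
  1.26015747e+00 -3.53252549e-01]
```

Request:
move_arm(deltas=[1.7, -4.9, 0, 0, 0, -0.1, 1, 1.9, -4.9, 0, 0, 0, -0.1, 1, 1.9, -4.9, 0, 0, 0, -0.1, 1, 1.9, -4.9, 0, 0, 0, -0.1, 1, 1.9, -4.9, 0, 0, 0, -0.1, 1, 1.9, -4.9, 0, 0, 0, -0.1, 1, 1.9, -4.9, 0, 0, 0, -0.1, 1, 1.9, -4.9, 0, 0, 0, -0.1, 1, 0, 0, 0, 0, 0, 0, 1, 0, 0, 0, 0, 0, 0, 1])

```text
clock: 5.75
position: [0.587, -0.0511, 0.2327]
eef_rot: [0.332, 0.943, -0.0, 0.0]
force: [0.9, -0.4, -0.1]
finger_gap: 0.0003
```

```bash
python3 st.py; python3 - <<'E'
from h import *
c=np.array([.610,-.0983])
for n in('scene','top'):
    s=snap(n); h=cv2.cvtColor(s['pixels'],cv2.COLOR_RGB2HSV).astype(int); vv,uu=np.mgrid[:384,:512]
    W=onplane(s,np.c_[uu.ravel(),vv.ravel()],.155)[:,:2]; dd=np.linalg.norm(W-c,axis=1).reshape(384,512)
    q=(h[...,0]>100)&(h[...,0]<130)&(h[...,1]>130)&(dd<.075)
    if q.sum(): w=W[q.ravel()].mean(0); print(n,q.sum(),w,ang(w,c),np.linalg.norm(w-c))
s=snap('scene','s2.png'); im=cv2.imread('pics/s2.png')[150:310,150:350]; cv2.imwrite('pics/s2c.png',cv2.resize(im,None,fx=3.5,fy=3.5,interpolation=2))
E
```

```text
[ 0.58700975 -0.05106722  0.23272902] [ 0.8561527  -0.39476632 -0.05095963] yaw 141.18525671831483
radial 0.04751916983500686 tang -0.022392287221485174 q6 [-2.75850758e-01  3.81490001e-01  1.53826845e+00 -2.08108336e-04
  1.22140794e+00 -1.16913081e+00]
scene 17 [ 0.57909654 -0.07019578] 137.71599963929745 0.04177165343805871
```

View pics/s2c.png

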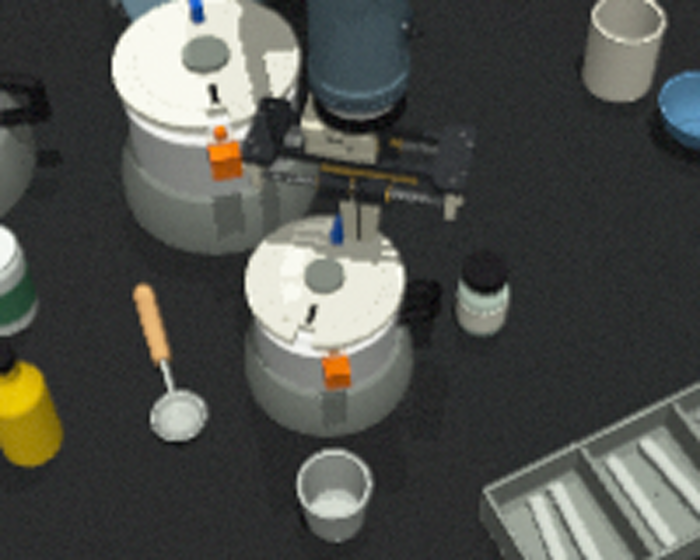

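The scene crop shows the finger behind the tab at (337,228), the notch line at (312,315) and the ear at (337,370), so about 20° remain. I'll push on about 15° and then measure the line.

Request:
move_arm(deltas=[1.4, -3.4, 0, 0, 0, -0.07, 1, 1.4, -3.4, 0, 0, 0, -0.07, 1, 1.4, -3.4, 0, 0, 0, -0.07, 1, 1.2, -2.9, 0, 0, 0, -0.06, 1, 0, 0, 0, 0, 0, 0, 1, 0, 0, 0, 0, 0, 0, 1])

```text
clock: 6.4
position: [0.5754, -0.0588, 0.2325]
eef_rot: [0.201, 0.98, -0.0, 0.0]
force: [-0.2, -0.2, 0.2]
finger_gap: 0.0001
```

```bash
cat > line.py <<'E'
from h import *
import sys
c0=np.array([.610,-.0983]); drop=float(sys.argv[1]) if len(sys.argv)>1 else 0
vv,uu=np.mgrid[:384,:512]; uv=np.c_[uu.ravel(),vv.ravel()]
for n in('scene','top'):
    s=snap(n); h=cv2.cvtColor(s['pixels'],cv2.COLOR_RGB2HSV).astype(int); c=c0+([.002,-.0015] if n=='scene' else [-.001,.001])
    def blob(m,z,a,b):
        W=onplane(s,uv,z)[:,:2]; d=np.linalg.norm(W-c,axis=1).reshape(384,512); q=m&(d>a)&(d<b)
        k,l,st,ce=cv2.connectedComponentsWithStats(q.astype(np.uint8),connectivity=8)
        for i in range(1,k):
            if st[i,4]>3:
                w=W[(l==i).ravel()].mean(0); print(n,st[i,4],ce[i].round(1),'ang %.1f r %.1f'%(ang(w,c),1e3*np.linalg.norm(w-c)))
    print('dark');blob(h[...,2]<130,.14-drop,.024,.055)
    print('orange');blob((h[...,0]<20)&(h[...,1]>150)&(h[...,2]>90),.126,.055,.1)
    print('blue');blob((h[...,0]>100)&(h[...,0]<130)&(h[...,1]>130),.155-drop,.02,.07)
E
python3 st.py; python3 line.py
```

```text
[ 0.57539562 -0.05876894  0.2325404 ] [-0.24414789 -0.17972724  0.20548305] yaw 156.83476148095954
radial 0.047365268526863555 tang -0.02273102165699868 q6 [-2.94505044e-01  3.63510016e-01  1.56598155e+00 -7.84598373e-05
  1.21206241e+00 -1.46096414e+00]
dark
scene 7 [243. 217.] ang 151.5 r 48.0
scene 7 [242.4 239.3] ang -25.0 r 37.0
orange
scene 58 [245.7 255.4] ang -19.1 r 85.7
blue
scene 19 [242.3 214.4] ang 153.5 r 47.0
dark
top 280 [276.3 138.6] ang 98.4 r 27.1
top 40 [291.7 139.3] ang -107.2 r 26.8
top 60 [296.3 143.2] ang -118.5 r 46.1
orange
blue
```

Request:
move_arm(deltas=[0.8, -1.7, 0, 0, 0, -0.035, 1, 0.8, -1.7, 0, 0, 0, -0.035, 1, 0, 0, 0, 0, 0, 0, 1, 0, 0, 0, 0, 0, 0, 1])

```text
clock: 6.83
position: [0.5727, -0.0612, 0.2326]
eef_rot: [0.166, 0.986, 0.0, 0.0]
force: [-0.4, -1.3, 0.3]
finger_gap: 0.0002
```

```bash
python3 st.py; python3 line.py|grep scene; python3 - <<'E'
from h import *
snap('scene','s3.png'); im=cv2.imread('pics/s3.png')[200:275,205:290]; cv2.imwrite('pics/s3c.png',cv2.resize(im,None,fx=7,fy=7,interpolation=2))
E
```

```text
[ 0.5726558  -0.06117957  0.23260607] [-0.39856859 -1.27636129  0.3298224 ] yaw 160.92281016059104
radial 0.047425728199911865 tang -0.022876101055644058 q6 [-3.00068709e-01  3.59169004e-01  1.57232139e+00  8.73821484e-05
  1.20987848e+00 -1.53793612e+00]
scene 13 [241.3 217.2] ang 158.0 r 47.3
scene 8 [242.6 239. ] ang -24.1 r 36.0
scene 7 [244.7 249. ] ang -19.5 r 63.1
scene 58 [245.7 255.4] ang -19.1 r 85.7
scene 17 [241.4 214.3] ang 157.0 r 47.4
```

View pics/s3c.png

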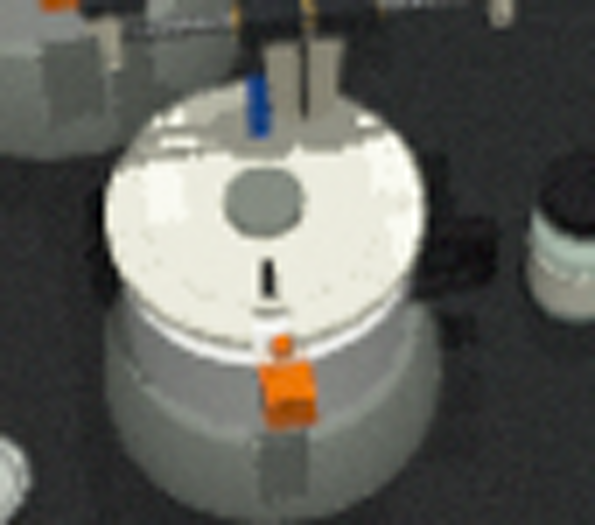

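The crop shows the pin at (281,345) inside the notch (about x=270) and still to the right of the line at (267,278), so about 4° remains. I'll push about 3°, then retreat and look from above.

Request:
move_arm(deltas=[0.5, -1.3, 0, 0, 0, -0.027, 1, 0.5, -1.3, 0, 0, 0, -0.027, 1, 0, 0, 0, 0, 0, 0, 1, 0, 0, 0, 0, 0, 0, 1, 0, 4, 0, 0, 0, 0, 1, 0, 4, 0, 0, 0, 0, 1, 0, 0, -20, 0, 0, 0, 1, 0, 0, -30, 0, 0, 0, 1, -15, 0, -35, 0, 0, 0, 1])

```text
clock: 7.73
position: [0.5849, -0.0583, 0.3167]
eef_rot: [0.138, 0.99, 0.0, -0.003]
force: [1.0, -0.8, -0.3]
finger_gap: 0.0008
```

```bash
python3 st.py; python3 line.py; python3 - <<'E'
from h import *
print(todelta([.61,-.0983,.33],np.pi-1.57))
E
```

```text
[ 0.58493098 -0.05830899  0.31674978] [ 1.04435208 -0.83445512 -0.29258131] yaw 164.15628358106667
radial 0.03503400254489416 tang -0.031626862815345276 q6 [-2.88980758e-01  3.21544268e-01  1.41394274e+00 -9.35003245e-07
  1.41268999e+00 -1.58325165e+00]
dark
scene 10 [240.2 217.6] ang 162.4 r 46.2
scene 10 [243.5 239. ] ang -19.9 r 36.2
orange
scene 7 [244.7 249. ] ang -19.5 r 63.1
scene 58 [245.7 255.4] ang -19.1 r 85.7
blue
scene 22 [240.6 214.4] ang 160.1 r 47.4
dark
top 260 [278.6 130.1] ang 35.7 r 30.9
top 17 [293.2 130.9] ang -56.6 r 37.8
top 67 [297.4 138. ] ang -95.0 r 45.4
top 19 [289.4 145.6] ang -150.3 r 34.2
orange
blue
top 10 [279.9 149.3] ang 159.6 r 47.3
(array([-28.94664347, -31.14352632,  -5.71406453]), array([0.00770893, 0.01062124, 1.29290287]))
```

The line (-19.9°), tab (160.1° − 180°) and pin (-19.5°) now agree to about 0.5°. Next I'll go over the pad and press gently.

Request:
move_arm(deltas=[-17.5, -16, 0, 0, 0, 0, 1, -17.5, -15.6, 0, 0, 0, 0, 1, 0, 0, 25, 0, 0, 0, 1, 0, 0, 25, 0, 0, 0, 1, 0, 0, 20, 0, 0, 0, 1, 0, 0, 8, 0, 0, 0, 1, 0, 0, 0, 0, 0, 0, 1, 0, 0, 0, 0, 0, 0, 1])

```text
clock: 8.5
position: [0.6125, -0.0996, 0.2397]
eef_rot: [0.138, 0.99, 0.0, -0.0]
force: [0.5, 0.2, 0.5]
finger_gap: 0.0006
```

```bash
python3 st.py; python3 line.py|grep scene
```

```text
[ 0.61247877 -0.09955197  0.23973362] [0.53044527 0.18889548 0.49412079] yaw 164.14615248538288
radial -0.002726501394200918 tang 0.0005271871641728906 q6 [-3.40657747e-01  4.29189734e-01  1.44615475e+00  8.47201548e-06
  1.26655865e+00 -1.63475477e+00]
scene 72 [241.2 218.3] ang 158.7 r 43.0
scene 10 [243.5 239. ] ang -19.9 r 36.2
scene 7 [244.7 249. ] ang -19.5 r 63.1
scene 58 [245.7 255.4] ang -19.1 r 85.7
```

Request:
move_arm(deltas=[2, 0, 4, 0, 0, 0, 1, 0, 0, 3, 0, 0, 0, 1, 0, 0, 1.5, 0, 0, 0, 1, 0, 0, 1.5, 0, 0, 0, 1, 0, 0, 1, 0, 0, 0, 1, 0, 0, 1, 0, 0, 0, 1, 0, 0, 0, 0, 0, 0, 1])

```text
clock: 9.18
position: [0.6104, -0.0992, 0.2277]
eef_rot: [0.138, 0.99, 0.0, 0.0]
force: [-1.6, -0.2, 2.4]
finger_gap: 0.0007
```

Request:
move_arm(deltas=[0, 0, 1, 0, 0, 0, 1, 0, 0, 1, 0, 0, 0, 1, 0, 0, 0, 0, 0, 0, 1])

```text
clock: 9.43
position: [0.6104, -0.0992, 0.2255]
eef_rot: [0.138, 0.99, 0.0, -0.0]
force: [-0.3, -0.3, 2.4]
finger_gap: 0.0008
```

Drop is about 4.5 mm at only 2–3 N, so the pin has been passed. Continuing down.

Request:
move_arm(deltas=[0, 0, 1, 0, 0, 0, 1, 0, 0, 1, 0, 0, 0, 1, 0, 0, 1, 0, 0, 0, 1, 0, 0, 1, 0, 0, 0, 1, 0, 0, 1, 0, 0, 0, 1, 0, 0, 1, 0, 0, 0, 1, 0, 0, 0, 0, 0, 0, 1])

```text
clock: 10.02
position: [0.6104, -0.0992, 0.2193]
eef_rot: [0.138, 0.99, 0.0, -0.0]
force: [-0.6, 0.9, 1.5]
finger_gap: 0.0006
```

Request:
move_arm(deltas=[0, 0, 0.7, 0, 0, 0, 1, 0, 0, 0.7, 0, 0, 0, 1, 0, 0, 0, 0, 0, 0, 1])

```text
clock: 10.27
position: [0.6104, -0.0992, 0.2184]
eef_rot: [0.138, 0.99, 0.0, 0.0]
force: [-1.9, 0.8, 4.1]
finger_gap: 0.0004
```

Request:
move_arm(deltas=[0, 0, 0.7, 0, 0, 0, 1, 0, 0, 0.5, 0, 0, 0, 1, 0, 0, 0, 0, 0, 0, 1, 0, 0, 0, 0, 0, 0, 1])

```text
clock: 10.6
position: [0.6104, -0.0992, 0.2183]
eef_rot: [0.138, 0.99, -0.0, 0.0]
force: [-4.2, 1.4, 10.5]
finger_gap: 0.0005
```

It has come to a hard stop at tip height 0.134 m with 10.5 N, which is the home height. Retreating upward and checking.

Request:
move_arm(deltas=[0, 0, -2, 0, 0, 0, 1, 0, 0, -5, 0, 0, 0, 1, 0, 0, -20, 0, 0, 0, 1, 0, 0, -35, 0, 0, 0, 1, 0, 0, -40, 0, 0, 0, 1, 0, 0, -40, 0, 0, 0, 1, -35, 0, -20, 0, 0, 0, 1, -35, 0, 0, 0, 0, 0, 1, -30, 0, 0, 0, 0, 0, 1, 0, 0, 0, 0, 0, 0, 1])

```text
clock: 11.43
position: [0.7104, -0.1285, 0.3755]
eef_rot: [0.138, 0.99, 0.0, -0.0]
force: [-0.6, -0.2, -2.4]
finger_gap: 0.0004
```

```bash
python3 st.py; python3 line.py 0.012|grep -v top; python3 - <<'E'
from h import *
s=snap('scene','s4.png'); P=cloud(s); h=cv2.cvtColor(s['pixels'],cv2.COLOR_RGB2HSV)
d=np.linalg.norm(P[...,:2]-[.611,-.099],axis=-1); q=(d<.06)&(d>.025)&(h[...,2]>185)&(h[...,1]<60)&(P[...,2]>.11)
print('lid top z',np.median(P[q][:,2]))
snap('wrist','w4.png')
a=cv2.imread('pics/s4.png')[150:310,150:350]; b=cv2.imread('pics/w4.png')
cv2.imwrite('pics/f.png',np.hstack([cv2.resize(a,(400,320),interpolation=2),cv2.resize(b,(400,320),interpolation=2)]))
E
```

```text
[ 0.71042279 -0.12851851  0.37553235] [-0.611029   -0.21596903 -2.36879798] yaw 164.08929894576863
radial -0.10485964279227807 tang 0.00153105141494482 q6 [-3.32998729e-01  5.59825085e-01  9.08303305e-01 -1.30092008e-04
  1.67419692e+00 -1.62611435e+00]
dark
scene 42 [246.  221.6] ang 137.4 r 40.3
scene 18 [243.7 242.1] ang -20.1 r 39.3
orange
scene 5 [245. 249.] ang -18.7 r 63.2
scene 56 [245.8 255.5] ang -19.2 r 86.1
blue
dark
orange
blue
lid top z 0.12751348429224818
```

View pics/f.png

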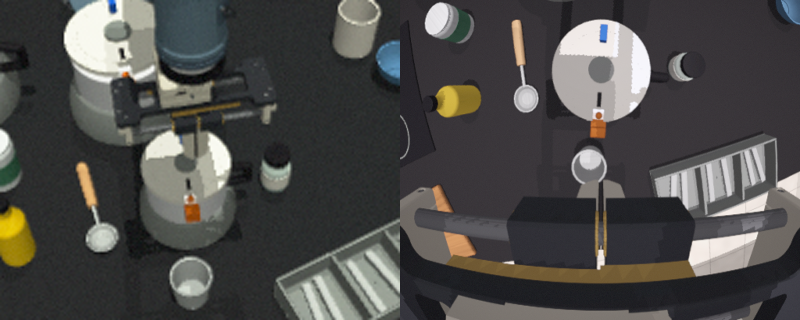

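The left (scene) picture shows the lid down with the pin in the notch at (190,200). The right (wrist) picture shows the line at (599,100), the pin at (599,115) and the tab opposite at (603,32). The lid top is at about 0.1275 m (0.128 when home), and the jar, cup and spoon stand where they were. Handing in.

```bash
python3 -c "
from h import *
print(bot.job_done())"
```

```text
the job is handed in; nothing more can be done
None
```

I turned the lid of the smallest chopper about 145° counter-clockwise, pushing its blue tab with the closed fingertips. I then pressed it down by the centre pad until it stopped, and handed the job in at about 11.6 s. The interface gives no verdict.

- **Press:** the lid went past the pin's stop height at 2–4 N. It came to a hard stop at 10.5 N with the fingertips at 0.134 m, the home height of the pad.
- **Height:** the camera puts the lid's top at 0.1275 m, where 0.128 m is home.
- **Notch:** the lid's line reads -20.1° and the pin -18.7°. That is about 1.5 mm apart at the notch, against the 6 mm allowed, and the pin shows inside the notch.
- **Bystanders:** the jar, cup and spoon looked unmoved and upright in the last pictures. I judged them by eye and did not measure them. The mug, bowl, can and soap only show in part in those pictures, and the arm stayed clear of all four.
- **Disagreements:** the cameras disagreed by about 3 mm on the chopper's axis; I used the mean. At the end the force sensor read about -2.4 N vertically with the arm in free air, probably from the arm still braking.

I viewed 9 pictures.

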